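# Turn a filled casting mould and its board over together

## Task

The green mould leans on the grey easel with a wooden board laid over its open mouth. Turn mould and board over together, keeping them pressed flush against each other all the while, and set them down gently, without ramming them or letting them drop even a few millimetres, leaning on the yellow easel the other way up: the board underneath against the easel's rails, the green mould on top, both standing on the ledge. Let go and leave the easels' neighbours (brush, jar and two stone weights) where they are.

Things in the scene. Friction and masses are not known exactly. Their poses are not given: they have to be found in the camera images.
- mould: Green rigid casting mould, block 125 x 110 x 22 mm, 250 g plus a loose 65 g cast inside. Origin: centre of its closed back. x along the 125 mm length, z from back to mouth (rim at z=22). At the start its back lies on the grey rails, +x end up, x sloping 50 deg from level. The 45 mm next to the +x end is solid: pinch the pair there (32 mm thick), fingers pointing along -x; 60 N holds it.
- board: Flat wooden board 125 x 110 x 10 mm, about 120 g, loose, lying on the mould's mouth with its edges flush. Origin: centre of the face that touches the mould; axes as the mould's, outer face at z = 10 mm. Kept flush, it stays at x = 0, y = 0, z = 22 mm in the mould's frame.
- grey_easel: Grey easel fixed to the table. Origin under its base, z up, it faces its -x. Two 16 mm wide rails, 86 mm apart between middles, rise towards +x at 50 deg from level and end 95 mm up the slope; a finger fits in the 70 mm gap between them. A ledge 100 mm wide, 45 mm deep stands square to the slope at the foot.
- yellow_easel: Yellow easel, fixed, same shape and axes as the grey one but its rails end 115 mm up; the two face roughly away from or towards each other. Up its slope is (cos50,0,sin50), out of it (-sin50,0,cos50). Its ledge is clamped firmly 0 to 35 mm up the slope from point yellow_easel_foot; this setting varies and is not reported: feel for it by lowering the pair along the rails.
- grey_easel_foot (a point): Middle of the foot of the grey easel's slope: in the front plane of the rails, midway between them, at the upper side of the ledge; 45 mm above the table. Axes as grey_easel.
- yellow_easel_foot (a point): The same point on the yellow easel: in the front plane of the rails, midway between them, 45 mm above the table, at the lowest possible setting of the ledge's upper side. Axes as yellow_easel.
- brush: Flat paint brush with a yellow handle lying on the table, a bystander.
- jar: Closed amber jar, 60 mm across, 75 mm high, a bystander; origin under its base.
- stone_a: Grey stone weight 60 x 30 x 22 mm, a bystander; origin under its centre.
- stone_b: Second, equal stone weight, a bystander.
Mind the look-alikes: they are no part of the job. There is more than one size of the mould; the one meant has the size given above.

How it is judged:
By the outcome, as a careful person would: the job done as asked, in the order asked, and still so for the second after the job is handed in, with the robot touching nothing.
It also fails if it takes over 48 s, if anything falls off the work surface, if the arm or the gripper's body presses on something with over 40 N, if the wrist force passes 120 N, or if a joint passes its speed limit or range.

## Robot

A 6-joint arm with a two-finger parallel gripper is mounted at the origin on the work surface. World frame = base frame: x ahead of the robot, y to its left, z up, the work surface at z = 0. Lengths are in m, angles in rad, forces in N, time in s.
With the tool pointing down it reaches from about 0.25 to 0.725 m from the base axis. Payload 4 kg.
Tool frame: the origin (TCP) lies on the centre line of the jaws, within the pads' length; the fingertips stand 17 mm ahead of it and the grasp point (between the pads) lies 2 mm behind it; z points along the fingers, y is the line along which they close (so a half turn about z gives the same grasp; the last joint's range is limited). The gripper opens to 85 mm and grips with 20 to 120 N. Pads are 22 mm wide; open, the fingers measure 114 mm over their backs; the gripper's body (76 mm by 85 mm) begins 54 mm behind the grasp point. The pads swing forward as they close: fully open they stand 13 mm farther back than shut.
Start: joints at [-1.157, 0.241, 0.005, 1.335, 0, 1.571], TCP at [0.201, -0.458, 0.248] pointing down, gripper open.
Joint ranges: [-2.72, 2.72], [-1.05, 1.87], [-1.09, 1.28], [-1.99, 2.15], [-1.42, 1.44], [-3.14, 3.14]. Speed limits (rad/s): [2.79, 2.79, 3.14, 3.14, 3.14, 3.14].

## Interface

Orientations are given as a unit quaternion [x, y, z, w].
In Python, from workcell import bot, camera, get_calibration gives the robot as it stands.
- The arm moves only by the tool apply_moves, never from a script. Its argument "steps" is a list of rows, each a list of 3 entries, a list of its own where there are three numbers: the shift along the tool's x, y, z as a fraction of full scale, then the turn, a rotation vector about the tool's x, y, z as a fraction of full scale, then the opening, from 0 (shut) to 1 (fully open). A call has exactly 8 rows; each row shifts and turns the commanded pose from where the row before left it, along the tool's axes as they then stand; what a row does not reach is not made up. Full scale, the value 1, is 20 cm for a shift and pi rad for a turn. A row lasts 1/12 s, in which the tool goes at most 41.7 mm and 7.16 degrees, less where a joint would pass 70% of its speed; a pose out of reach is approached as far as the arm can. A call with a number of a shift or a turn outside -1 to 1 is refused whole. A call with a gripper value outside its range is refused whole. The fingers move at their own pace and stop on an object; the grip force is fixed at half the most. Time passes only in rows, so rows that do not move let the fingers close, or fill a call up. It gives the time, the measured TCP pose, the force, the opening and the grip force at its end, in the units of the state.
- bot.get_obs(): the state, without advancing time (a new reading comes with each control period).
- camera(name): name is "side" or "top"; returns (picture, depth): 400x640x3 uint8, red, green, blue; 400x640 float32, m along the optical axis (not along the pixel's ray), 0 where there is no reading.
- get_calibration(name): a dict with "fov_y" (degrees; the focal length in pixels is half the picture's height over the tangent of half this angle, whatever the lens; pixels are square), "cx", "cy" (the principal point, pixels), "rvec" (rotation vector, rad) and "tvec" (3), from world to camera coordinates, as OpenCV has them. Camera axes: x right, y down, z forward; pixel columns grow to the right and rows downward; lengths in m; the calibration is good to about 2 mm. A picture is of the moment at which its call begins. get_calibration takes no time and is no camera call.
- bot.job_done(): hands the job in; it is judged then, once.
The state is a dict: "clock": time; "joint_pos": joint angles; "joint_vel": joint speeds; "tau": joint torques, N m; "eef_pos": TCP position; "tool_rot": TCP orientation; "ft_force": force on the tool from outside, world axes, zero at the start; "ft_torque": the same for the moment, N m; "grip_width": finger opening in m; "grasp_force": force on a finger pad.
Only numpy, scipy, OpenCV 4.12 (cv2) and the standard library are available. Lean on these libraries where they do the work, as an engineer would, in place of code of your own. Each camera call takes 0.05 s, during which the arm holds its last target. There are 200 camera calls.

## Working session

There is one attempt and no reset: what is moved stays moved. The work goes in short steps, Python scripts to look and compute and a tool call to move; the robot and the scene stay as the last step left them, time stands still between calls to the robot, and variables do not carry over. Pictures are saved under pics/ and viewed, at most 10 in all, crops included, and the job is handed in when it is done.

Besides the shell and the picture viewer there is one more tool, called after ">>>" in YAML: its name, and indented under it one key for each argument. apply_moves: Moves the arm, as the interface text tells. Its arguments: {"type":"object","properties":{"steps":{"type":"array"}},"required":["steps"]}

```bash
mkdir -p pics; ls
cat > h.py <<'E'
import numpy as np, cv2
from workcell import bot, camera, get_calibration
def cal(n):
    c=get_calibration(n); f=200/np.tan(np.radians(c["fov_y"])/2)
    R=cv2.Rodrigues(np.array(c["rvec"],float))[0]; t=np.array(c["tvec"],float)
    return f,c["cx"],c["cy"],R,t
def cloud(n,d):
    f,cx,cy,R,t=cal(n)
    v,u=np.mgrid[:400,:640]
    P=np.stack([(u-cx)/f*d,(v-cy)/f*d,d],-1)
    W=(P-t)@R
    W[d==0]=np.nan
    return W
E
python3 - <<'E'
from h import *
for n in("top","side"):
    p,d=camera(n); np.savez(f"{n}0.npz",p=p,d=d)
    cv2.imwrite(f"pics/{n}0.png",p[:,:,::-1]); 
    f,cx,cy,R,t=cal(n); print(n,get_calibration(n),-R.T@t, R[2],(d>0).mean())
print(bot.get_obs())
E
```

```text
pics
top {'fov_y': 47.77083726345342, 'cx': 314.75782655640984, 'cy': 215.42177940273947, 'rvec': array([ 2.19083895, -2.21395501,  0.04940216]), 'tvec': array([-0.053905  ,  0.48219767,  1.18375548])} [ 0.43250055 -0.05430184  1.20278508] [ 0.04113387 -0.00390452 -0.99914601] 0.99605078125
side {'fov_y': 49.92133428785825, 'cx': 321.7624280568414, 'cy': 202.37022160890658, 'rvec': array([ 0.32011641, -2.61410962,  1.45849985]), 'tvec': array([0.44854357, 0.16697808, 0.9083328 ])} [0.25846328 0.77402468 0.62307625] [ 0.21607006 -0.82384274 -0.52401991] 0.99598046875
{'clock': 0.1, 'joint_pos': array([-1.15697262e+00,  2.41369697e-01,  3.88436340e-03,  1.33519084e+00,
        1.21855817e-05,  1.57079169e+00]), 'joint_vel': array([-0.00111807, -0.00310847,  0.00232756, -0.00021901,  0.00111751,
        0.00116684]), 'tau': array([-3.59461819e-04, -3.73137224e+01,  2.53010792e+01,  1.08569718e-02,
       -1.31687175e-04, -1.28289076e-05]), 'eef_pos': array([ 0.20085152, -0.45731933,  0.24749563]), 'tool_rot': array([ 9.78669098e-01,  2.05440778e-01, -1.87131113e-04, -9.21124699e-04]), 'ft_force': array([ 0.27683011, -0.58233727, -1.2457581 ]), 'ft_torque': array([-0.03020309,  0.01404123, -0.00448761]), 'grasp_force': 0.0, 'grip_width': 0.08540107937172038}
```

View pics/top0.png

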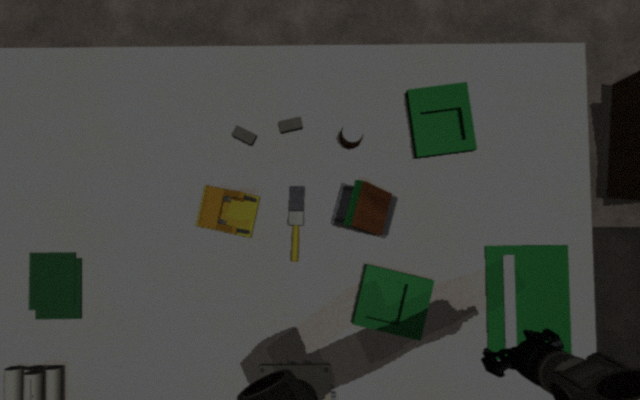

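View pics/side0.png

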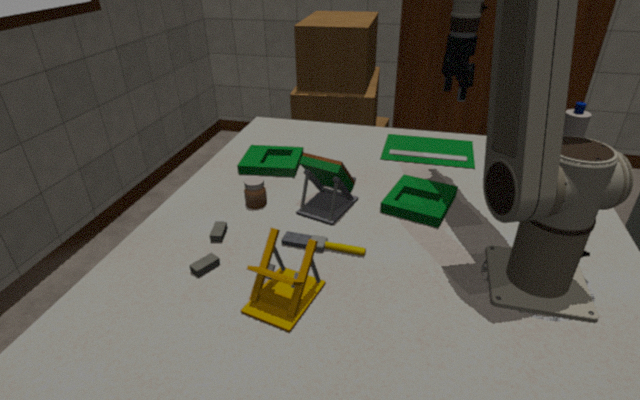

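The top view shows the pair on the grey easel at about (365,208), brown board with a green strip to its left, and the yellow easel at (230,211) with its ledge on the left. Green candidates in the top view are (440,120), (392,300), (527,300) and (55,285), all lying flat with no board on them, plus (365,208). Only the last one leans on the grey easel under a board, so it is the one meant. I'll confirm it with an enlarged crop and the measured size.

```bash
cat > m.py <<'E'
from h import *
ims=[]
for n,box in(("top",(180,165,420,255)),("side",(230,140,380,330))):
    z=np.load(f"{n}0.npz");p,d=z["p"],z["d"]
    x0,y0,x1,y1=box
    c=cv2.resize(p[y0:y1,x0:x1,::-1],None,fx=3,fy=3,interpolation=cv2.INTER_CUBIC)
    c=np.clip(c.astype(float)*2,0,255).astype(np.uint8); cv2.imwrite(f"pics/c_{n}.png",c); ims.append(c)
    W=cloud(n,d); h=cv2.cvtColor(p,cv2.COLOR_RGB2HSV); H,S,V=[h[...,i] for i in range(3)]
    inb=np.zeros(H.shape,bool); inb[y0:y1,x0:x1]=1
    M={"brown":(H<13)&(S>90),"green":(H>45)&(H<80)&(S>100),"yellow":(H>=13)&(H<35)&(S>120),
       "grey":(S<70)&(V<80)}
    tb=W[300:350,100:200].reshape(-1,3) if n=="top" else W[330:390,100:200].reshape(-1,3)
    print(n,"table z",np.nanmedian(tb[:,2]),np.nanstd(tb[:,2]))
    for k,m in M.items():
        m=m&inb&(W[...,2]>0.012); nn,lab,st,_=cv2.connectedComponentsWithStats(m.astype(np.uint8))
        for i in range(1,nn):
            if st[i,4]<40: continue
            q=W[lab==i]; c=np.median(q,0)
            for _ in range(4):
                u,s,vt=np.linalg.svd(q-q.mean(0),full_matrices=False); r=(q-q.mean(0))@vt[2]; cc=q.mean(0)
                q=q[abs(r)<max(2*r.std(),.002)]
            nrm=vt[2]*np.sign(vt[2][2]); print(k,st[i],"c",cc.round(3),"n",nrm.round(3),"tilt",np.degrees(np.arccos(nrm[2])).round(1),"az",np.degrees(np.arctan2(nrm[1],nrm[0])).round(1),"rms",r.std().round(4),"z",np.percentile(W[lab==i][:,2],[2,98]).round(3))
h0=max(c.shape[0] for c in ims)
out=np.zeros((sum(c.shape[0] for c in ims),max(c.shape[1] for c in ims),3),np.uint8);y=0
for c in ims: out[y:y+c.shape[0],:c.shape[1]]=c;y+=c.shape[0]
out=cv2.resize(out,None,fx=min(1,600/out.shape[0]),fy=min(1,600/out.shape[0])) ;cv2.imwrite("pics/crop.png",out)
E
python3 m.py
```

```text
top table z -0.0006814882617329127 0.002299982395016945
brown [ 352  182   40   53 1041] c [ 0.49  -0.198  0.115] n [-0.206 -0.737  0.644] tilt 49.9 az -105.6 rms 0.001 z [0.067 0.16 ]
green [343 181  19  45 337] c [ 0.504 -0.147  0.147] n [0.188 0.656 0.731] tilt 43.0 az 74.0 rms 0.0013 z [0.139 0.155]
yellow [352 182  15  42  86] c [ 0.506 -0.161  0.156] n [-0.116 -0.357  0.927] tilt 22.1 az -108.0 rms 0.0025 z [0.147 0.162]
yellow [ 197  186   49   48 1033] c [0.499 0.185 0.092] n [0.095 0.395 0.914] tilt 24.0 az 76.5 rms 0.0119 z [0.06 0.13]
yellow [291 225   8  30 178] c [ 0.417 -0.006  0.017] n [ 0.001 -0.139  0.99 ] tilt 8.0 az -89.7 rms 0.0021 z [0.012 0.023]
grey [288 186  16  40 459] c [ 0.516 -0.01   0.017] n [ 0.029 -0.014  0.999] tilt 1.8 az -26.3 rms 0.002 z [0.013 0.022]
grey [382 196  15  40 229] c [ 0.478 -0.246  0.069] n [0.152 0.527 0.836] tilt 33.3 az 73.9 rms 0.0018 z [0.063 0.075]
side table z 0.0002452970050617876 0.0010398136471862446
green [ 238  145  115   47 2053] c [ 0.647 -0.3    0.064] n [ 0.151 -0.246  0.957] tilt 16.8 az -58.5 rms 0.0193 z [0.014 0.153
[... 400 characters left out ...]
9] c [ 0.408 -0.     0.017] n [0.024 0.407 0.913] tilt 24.1 az 86.6 rms 0.0016 z [0.012 0.022]
grey [300 167  54  54 652] c [ 0.49  -0.178  0.07 ] n [-0.238 -0.67   0.703] tilt 45.3 az -109.6 rms 0.0116 z [0.013 0.117]
grey [245 183  19   7  74] c [ 0.681 -0.136  0.067] n [ 0.086 -0.161  0.983] tilt 10.5 az -62.1 rms 0.0035 z [0.061 0.073]
grey [282 240  24   7  54] c [0.529 0.008 0.015] n [-0.082 -0.972  0.219] tilt 77.3 az -94.8 rms 0.001 z [0.012 0.019]
grey [273 247  11  23  74] c [0.525 0.118 0.055] n [ 0.834 -0.537  0.128] tilt 82.6 az -32.8 rms 0.0008 z [0.017 0.089]
grey [311 261   9  21  68] c [0.442 0.135 0.051] n [ 0.716 -0.673  0.186] tilt 79.3 az -43.2 rms 0.0009 z [0.017 0.085]
```

View pics/crop.png

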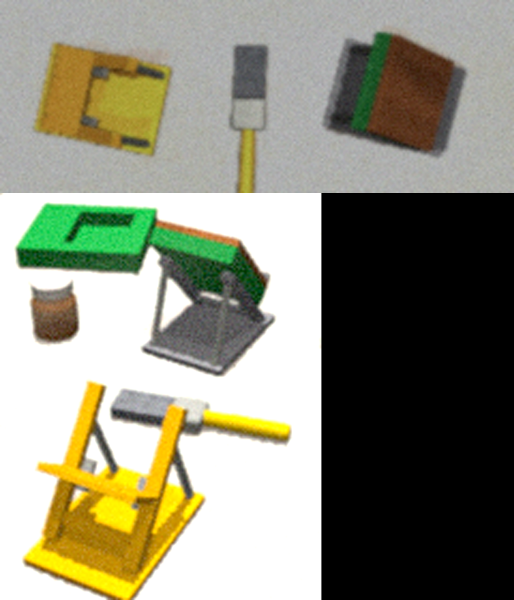

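The crop confirms it: the green block under the brown board on the grey easel is the pair, with its upper end towards +y. The yellow easel's ledge is visibly clamped part of the way up. Next I'll measure both frames.

```bash
cat > m2.py <<'E'
from h import *
s,c=np.sin(np.radians(50)),np.cos(np.radians(50))
def fr(psi):
    u=np.array([np.cos(psi),np.sin(psi),0]);k=np.array([0,0,1.]);X=c*u+s*k;Z=-s*u+c*k
    return np.stack([X,np.cross(Z,X),Z],1)
D={}
for n in("top","side"):
    z=np.load(f"{n}0.npz");W=cloud(n,z["d"]);h=cv2.cvtColor(z["p"],cv2.COLOR_RGB2HSV).astype(int);D[n]=(W,h)
def pts(n,box,f):
    W,h=D[n];x0,y0,x1,y1=box;m=f(h[...,0],h[...,1],h[...,2]);q=W[y0:y1,x0:x1][m[y0:y1,x0:x1]];return q[~np.isnan(q[:,0])]
pc=lambda a:np.percentile(a,[0.5,2,10,50,90,98,99.5]).round(4)
G=fr(np.radians(74.4))
b=pts("top",(340,175,400,240),lambda H,S,V:(H<16)&(S>90)); g=pts("top",(340,175,400,240),lambda H,S,V:(H>45)&(H<80)&(S>100))
for nm,q in(("board",b),("green",g),("greyL",pts("top",(382,190,400,240),lambda H,S,V:(S<70)&(V<80)))):
    L=q@G; print(nm,*[pc(L[:,i]) for i in range(3)],sep="\n ")
# rectangle of board from image contour onto plane
q=b@G; on=abs(q[:,2]-np.median(q[:,2]))<.006; r=cv2.minAreaRect((q[on][:,:2]*1000).astype(np.float32)); print("rect",r)
sg=pts("side",(300,150,360,200),lambda H,S,V:(H>45)&(H<80)&(S>100)); sg=sg[(sg[:,1]>-.25)]
L=sg@G; print("side green",*[pc(L[:,i]) for i in range(3)],sep="\n ")
for psi in(-103,):
  Y=fr(np.radians(psi))
  for n,box in(("top",(190,180,265,245)),("side",(240,225,330,325))):
    q=pts(n,box,lambda H,S,V:(H>=12)&(H<36)&(S>120)); L=q@Y
    zc=q[:,2]
    base=L[zc<.02]; up=L[zc>.035]
    print(n,"front Z hist",np.histogram(up[:,2]*1000,bins=np.arange(np.floor(up[:,2].min()*1000),up[:,2].max()*1000+3,3)))
    np.save(f"y_{n}.npy",q)
    bs=q[zc<.02]
    if len(bs)>30: print("base rect",cv2.minAreaRect((bs[:,:2]*1000).astype(np.float32)))
E
python3 m2.py
```

```text
board
 [-0.0165 -0.0117  0.0002  0.0561  0.1058  0.11    0.1111]
 [-0.5792 -0.5775 -0.5688 -0.5252 -0.4821 -0.4734 -0.4717]
 [0.1126 0.1142 0.1174 0.1192 0.1207 0.1216 0.1224]
green
 [0.1042 0.1054 0.107  0.109  0.1113 0.1125 0.1131]
 [-0.5791 -0.5772 -0.5674 -0.5248 -0.4824 -0.474  -0.4726]
 [0.0869 0.0879 0.0899 0.0995 0.1074 0.1099 0.1106]
greyL
 [-0.0869 -0.0859 -0.0821 -0.0173 -0.014  -0.0124 -0.0022]
 [-0.5944 -0.5919 -0.5722 -0.5278 -0.4813 -0.4729 -0.4696]
 [0.0718 0.0801 0.0951 0.1254 0.1325 0.1338 0.1343]
rect ((46.362396240234375, -525.6578979492188), (108.85371398925781, 131.42457580566406), 89.80297088623047)
side green
 [-0.0063 -0.0027  0.0181  0.1005  0.1114  0.1127  0.1133]
 [-0.5804 -0.5766 -0.5596 -0.5169 -0.4722 -0.4713 -0.471 ]
 [0.0871 0.0875 0.088  0.0927 0.1064 0.1094 0.1102]
top front Z hist (array([  2,   0,   1,   1,   2,   1,   2,   0,   3,   2,   1,   0,   0,
         0,   0,   0,   3,   5,  18,  24,  24, 219,  56,  38,  57,  38,
        47,  44,  43,  49,  32,  54,  43,  49,  41,  52,  72,   3]), array([201., 204., 207., 210., 213., 216., 219., 222., 225., 228., 231.,
       234., 237., 240., 243., 246., 249., 252., 255., 258., 261., 264.,
       267., 270., 273., 276., 279., 282., 285., 288., 291., 294., 297.,
       300., 303., 306., 309., 312., 315.]))
base rect ((496.44622802734375, 171.53292846679688), (148.54437255859375, 109.66343688964844), 77.52189636230469)
side front Z hist (array([  2,   0,   2,   2,  15,  54, 100, 284, 629,  79,  12,   7,  14,
        10,  16,   8,  11,  14,  11,  13,   9,  13,  51, 148,  14]), array([241., 244., 247., 250., 253., 256., 259., 262., 265., 268., 271.,
       274., 277., 280., 283., 286., 289., 292., 295., 298., 301., 304.,
       307., 310., 313., 316.]))
base rect ((488.25189208984375, 116.23236083984375), (264.8683776855469, 119.35938262939453), 77.54449462890625)
```

```bash
cat > m3.py <<'E'
exec(open("m2.py").read().split("D={}")[0])
for n in("top","side"):
    q=np.load(f"y_{n}.npy"); q=q[q[:,2]>.035]
    # front plane RANSAC-ish: start with psi=-102.5 frame
    Y=fr(np.radians(-102.5));L=q@Y
    z0={"top":.265,"side":.265}[n]
    z0=np.median(L[abs(L[:,2]-z0)<.006][:,2]); f=L[abs(L[:,2]-z0)<.004]
    A=np.c_[f[:,:2],np.ones(len(f))];k=np.linalg.lstsq(A,f[:,2],rcond=None)[0]
    print(n,"frontZ",z0.round(4),"slopes",k[:2].round(3),"X ext",pc(f[:,0]) if 0 else np.percentile(f[:,0],[1,50,99]).round(4),"Y ext",np.percentile(f[:,1],[1,99]).round(4))
    hi=f[f[:,0]>np.percentile(f[:,0],99)-.04]; h=hi[:,1]; m=(h.min()+h.max())/2
    print(" rails Y",np.percentile(h[h<m],[2,50,98]).round(4),np.percentile(h[h>m],[2,50,98]).round(4))
    l=L[(L[:,2]>z0+.008)&(L[:,2]<z0+.044)]
    print(" ledge X",np.percentile(l[:,0],[1,10,50,90,99]).round(4),"Y",np.percentile(l[:,1],[1,99]).round(4),"z max",(L[:,2].max()-z0).round(4))
    fx=-z0*0+(0.045-z0*c)/s; print(" foot X from z=45:",fx.round(4), "foot", (Y@[fx,f[:,1].mean(),z0]).round(4))
E
python3 m3.py
```

```text
top frontZ 0.2632 slopes [-0.018 -0.   ] X ext [-0.1329 -0.0979 -0.046 ] Y ext [0.3967 0.4974]
 rails Y [0.3967 0.4041 0.4123] [0.4826 0.4901 0.4972]
 ledge X [-0.1348 -0.1316 -0.1287 -0.1262 -0.1241] Y [0.3986 0.4965] z max 0.0461
 foot X from z=45: -0.1621 foot [0.502  0.2019 0.045 ]
side frontZ 0.263 slopes [ 0.006 -0.004] X ext [-0.1737 -0.111  -0.0483] Y ext [0.397  0.4973]
 rails Y [0.397  0.4042 0.4122] [0.4826 0.4895 0.4976]
 ledge X [-0.1354 -0.1337 -0.1276 -0.1273 -0.1272] Y [0.3981 0.4947] z max 0.0487
 foot X from z=45: -0.1619 foot [0.4984 0.2024 0.045 ]
```

```bash
cat > plan.py <<'E'
exec(open("m2.py").read().split("D={}")[0])
from scipy.spatial.transform import Rotation as Ro, Slerp
G=fr(np.radians(74.4)); Yf=fr(np.radians(-102.5))
GR=np.stack([-G[:,1],G[:,2],-G[:,0]],1); YR=np.stack([Yf[:,1],-Yf[:,2],-Yf[:,0]],1)
GX,GY,GZ=0.110,-0.5255,0.1032       # mould upper end, middle, mid plane
def gp(dx,dz=0): return G@[GX+dx,GY,GZ+dz],Ro.from_matrix(GR)   # TCP dx beyond the end
YE,YYc,YZ=-0.003,0.447,0.279
def yp(dx,dz=0,dy=0): return Yf@[YE+dx,YYc+dy,YZ+dz],Ro.from_matrix(YR)
def plan(wps,grip,vmax=.038,wmax=6.6,start=None):
    """wps: list of (pos,rot[,v]); prints rows in calls of 8"""
    o=bot.get_obs(); p,r=start or (np.array(o["eef_pos"]),Ro.from_quat(o["tool_rot"])); rows=[]
    for w in wps:
        v=w[2] if len(w)>2 else vmax
        dr=(r.inv()*w[1]); a=np.degrees(dr.magnitude()); n=max(1,int(np.ceil(max(np.linalg.norm(w[0]-p)/v,a/wmax))))
        P=p+(w[0]-p)*np.linspace(0,1,n+1)[1:,None]; S=Slerp([0,1],Ro.concatenate([r,w[1]]))(np.linspace(0,1,n+1)[1:])
        for i in range(n):
            sh=np.round(r.inv().apply(P[i]-p)/.2,3); tu=np.round((r.inv()*S[i]).as_rotvec()/np.pi,3)
            rows.append((sh,tu)); p=p+r.apply(sh*.2); r=r*Ro.from_rotvec(tu*np.pi)
    while len(rows)%8: rows.append((np.zeros(3),np.zeros(3)))
    f=lambda a:"["+",".join("%g"%(x+0) for x in a)+"]"
    for i in range(0,len(rows),8): print("["+",".join(f"[{f(a)},{f(b)},{grip}]" for a,b in rows[i:i+8])+"]")
    print("end",p.round(4),r.as_quat().round(4))
    return p,r
def err(t):
    o=bot.get_obs();p=np.array(o["eef_pos"]);r=Ro.from_quat(o["tool_rot"])
    print("t",o["clock"],"tool-frame err mm",(r.inv().apply(t[0]-p)*1000).round(1),"rot deg",np.degrees((r.inv()*t[1]).as_rotvec()).round(2),"F",o["ft_force"].round(1),"grip",round(o["grip_width"],4),round(o["grasp_force"],1),"q",o["joint_pos"].round(2))
E
python3 - <<'E'
from plan import *
a=gp(.21); print(a[0],gp(.055)[0],gp(-.018)[0],yp(-.018)[0])
plan([(np.array([.42,-.22,.40]),a[1]),a,gp(.055)],1)
E
```

```text
[ 0.54019693 -0.01934607  0.3114699 ] [ 0.51340389 -0.11530796  0.19273301] [ 0.50078523 -0.16050292  0.13681177] [0.48558479 0.12509029 0.16325081]
[[[0.148,-0.065,-0.076],[-0.021,-0.008,0.021],1],[[0.142,-0.069,-0.084],[-0.022,-0.007,0.021],1],[[0.135,-0.072,-0.092],[-0.021,-0.008,0.021],1],[[0.127,-0.074,-0.101],[-0.022,-0.007,0.021],1],[[0.121,-0.075,-0.108],[-0.021,-0.008,0.021],1],[[0.113,-0.076,-0.116],[-0.021,-0.008,0.021],1],[[0.104,-0.075,-0.124],[-0.022,-0.007,0.021],1],[[0.098,-0.073,-0.131],[-0.021,-0.008,0.021],1]]
[[[0.088,-0.07,-0.138],[-0.021,-0.007,0.021],1],[[0.082,-0.066,-0.144],[-0.022,-0.008,0.02],1],[[0.044,-0.164,-0.055],[0,0,0],1],[[0.045,-0.164,-0.056],[0,0,0],1],[[0.044,-0.164,-0.055],[0,0,0],1],[[0.044,-0.164,-0.055],[0,0,0],1],[[0.045,-0.164,-0.055],[0,0,0],1],[[0.044,-0.164,-0.056],[0,0,0],1]]
[[[0.044,-0.164,-0.055],[0,0,0],1],[[0,0,0.155],[0,0,0],1],[[0,0,0.155],[0,0,0],1],[[0,0,0.155],[0,0,0],1],[[0.001,0,0.155],[0,0,0],1],[[0,0,0.155],[0,0,0],1],[[0,0,0],[0,0,0],1],[[0,0,0],[0,0,0],1]]
end [ 0.5134 -0.1154  0.1928] [ 0.931  -0.127  -0.0469  0.339 ]
```

>>> apply_moves:
  steps:
    - [[0.148,-0.065,-0.076],[-0.021,-0.008,0.021],1]
    - [[0.142,-0.069,-0.084],[-0.022,-0.007,0.021],1]
    - [[0.135,-0.072,-0.092],[-0.021,-0.008,0.021],1]
    - [[0.127,-0.074,-0.101],[-0.022,-0.007,0.021],1]
    - [[0.121,-0.075,-0.108],[-0.021,-0.008,0.021],1]
    - [[0.113,-0.076,-0.116],[-0.021,-0.008,0.021],1]
    - [[0.104,-0.075,-0.124],[-0.022,-0.007,0.021],1]
    - [[0.098,-0.073,-0.131],[-0.021,-0.008,0.021],1]

```text
clock: 0.77
eef_pos: [0.3727, -0.2704, 0.3688]
tool_rot: [0.96, -0.058, -0.036, 0.271]
ft_force: [0.2, -1.3, -0.3]
grip_width: 0.0856
grasp_force: 0.0
```

>>> apply_moves:
  steps:
    - [[0.088,-0.07,-0.138],[-0.021,-0.007,0.021],1]
    - [[0.082,-0.066,-0.144],[-0.022,-0.008,0.02],1]
    - [[0.044,-0.164,-0.055],[0,0,0],1]
    - [[0.045,-0.164,-0.056],[0,0,0],1]
    - [[0.044,-0.164,-0.055],[0,0,0],1]
    - [[0.044,-0.164,-0.055],[0,0,0],1]
    - [[0.045,-0.164,-0.055],[0,0,0],1]
    - [[0.044,-0.164,-0.056],[0,0,0],1]

```text
clock: 1.43
eef_pos: [0.4731, -0.1861, 0.3334]
tool_rot: [0.958, -0.027, -0.014, 0.286]
ft_force: [0.8, -0.5, 0.6]
grip_width: 0.0854
grasp_force: 0.0
```

Run:
```python
from plan import *
err(gp(.21)); plan([gp(.21),gp(.055)],1)
```

```text
t 1.4333 tool-frame err mm [  57.4 -154.1  -75.8] rot deg [-6.59 -6.76 10.19] F [ 0.8 -0.5  0.6] grip 0.0854 0.0 q [-0.06  0.2   0.05  1.43 -0.58  3.14]
[[[0.057,-0.154,-0.076],[-0.007,-0.008,0.011],1],[[0.05,-0.154,-0.08],[-0.008,-0.007,0.012],1],[[0.043,-0.154,-0.086],[-0.007,-0.008,0.011],1],[[0.035,-0.154,-0.09],[-0.007,-0.007,0.011],1],[[0.027,-0.152,-0.093],[-0.008,-0.008,0.012],1],[[0,0,0.155],[0,0,0],1],[[0.001,0,0.155],[0,0,0],1],[[0,-0.001,0.155],[0,0,0],1]]
[[[0,0,0.155],[0,0,0],1],[[0.001,0,0.155],[0,0,0],1],[[0,0,0],[0,0,0],1],[[0,0,0],[0,0,0],1],[[0,0,0],[0,0,0],1],[[0,0,0],[0,0,0],1],[[0,0,0],[0,0,0],1],[[0,0,0],[0,0,0],1]]
end [ 0.5135 -0.1154  0.1927] [ 0.9307 -0.1282 -0.047   0.3394]
```

Joint 6 reached its limit, so I need the half-turned grasp. I'll unwind it by turning about -z while rising.

>>> apply_moves:
  steps:
    - [[0,0,-0.1],[0,0,-0.038],1]
    - [[0,0,-0.1],[0,0,-0.038],1]
    - [[0,0,-0.1],[0,0,-0.038],1]
    - [[0,0,0],[0,0,-0.038],1]
    - [[0,0,0],[0,0,-0.038],1]
    - [[0,0,0],[0,0,-0.038],1]
    - [[0,0,0],[0,0,-0.038],1]
    - [[0,0,0],[0,0,-0.038],1]

```text
clock: 2.1
eef_pos: [0.4757, -0.1534, 0.3845]
tool_rot: [0.862, 0.419, -0.145, 0.248]
ft_force: [0.1, 0.4, -0.2]
grip_width: 0.0853
grasp_force: 0.0
```

```bash
sed -i 's/^GX,GY/GR=GR*[-1,-1,1]; YR=YR*[-1,-1,1]\nGX,GY/' plan.py
python3 - <<'E'
from plan import *
err(gp(.21)); plan([gp(.21),gp(.055)],1)
E
```

```text
t 2.1 tool-frame err mm [159.7 -41.8 -15.2] rot deg [  10.76   -3.17 -114.48] F [ 0.1  0.4 -0.2] grip 0.0853 0.0 q [ 0.01  0.21  0.19  1.61 -0.58  2.26]
[[[0.044,-0.012,-0.004],[0.003,-0.001,-0.035],1],[[0.046,-0.006,-0.005],[0.004,-0.001,-0.036],1],[[0.045,-0.002,-0.004],[0.003,-0.001,-0.035],1],[[0.046,0.004,-0.004],[0.003,-0.001,-0.035],1],[[0.045,0.008,-0.005],[0.004,-0.001,-0.036],1],[[0.044,0.013,-0.005],[0.003,-0.001,-0.035],1],[[0.042,0.018,-0.005],[0.003,-0.001,-0.035],1],[[0.04,0.023,-0.006],[0.003,-0.001,-0.036],1]]
[[[0.037,0.026,-0.006],[0.004,-0.001,-0.035],1],[[0.034,0.031,-0.006],[0.003,-0.001,-0.035],1],[[0.03,0.034,-0.007],[0.003,-0.001,-0.036],1],[[0.026,0.037,-0.007],[0.004,-0.001,-0.035],1],[[0.022,0.04,-0.008],[0.003,-0.001,-0.035],1],[[0.018,0.042,-0.009],[0.003,-0.001,-0.036],1],[[0.012,0.043,-0.008],[0.004,-0.001,-0.035],1],[[0.008,0.044,-0.01],[0.003,-0.001,-0.035],1]]
[[[0.003,0.045,-0.009],[0.003,-0.001,-0.036],1],[[-0.003,0.045,-0.01],[0.003,-0.001,-0.035],1],[[0,0,0.155],[0,0,0],1],[[0.001,0,0.155],[0,0,0],1],[[0,0,0.155],[0,0,0],1],[[0,-0.001,0.155],[0,0,0],1],[[0,0,0.155],[0,0,0],1],[[0,0,0],[0,0,0],1]]
end [ 0.5134 -0.1154  0.1927] [ 0.1274  0.9312 -0.3384 -0.0458]
```

>>> apply_moves:
  steps:
    - [[0.044,-0.012,-0.004],[0.003,-0.001,-0.035],1]
    - [[0.046,-0.006,-0.005],[0.004,-0.001,-0.036],1]
    - [[0.045,-0.002,-0.004],[0.003,-0.001,-0.035],1]
    - [[0.046,0.004,-0.004],[0.003,-0.001,-0.035],1]
    - [[0.045,0.008,-0.005],[0.004,-0.001,-0.036],1]
    - [[0.044,0.013,-0.005],[0.003,-0.001,-0.035],1]
    - [[0.042,0.018,-0.005],[0.003,-0.001,-0.035],1]
    - [[0.04,0.023,-0.006],[0.003,-0.001,-0.036],1]

```text
clock: 2.77
eef_pos: [0.505, -0.0938, 0.3518]
tool_rot: [0.606, 0.739, -0.264, 0.132]
ft_force: [-0.2, -0.2, 0.3]
grip_width: 0.0855
grasp_force: 0.0
```

>>> apply_moves:
  steps:
    - [[0.037,0.026,-0.006],[0.004,-0.001,-0.035],1]
    - [[0.034,0.031,-0.006],[0.003,-0.001,-0.035],1]
    - [[0.03,0.034,-0.007],[0.003,-0.001,-0.036],1]
    - [[0.026,0.037,-0.007],[0.004,-0.001,-0.035],1]
    - [[0.022,0.04,-0.008],[0.003,-0.001,-0.035],1]
    - [[0.018,0.042,-0.009],[0.003,-0.001,-0.036],1]
    - [[0.012,0.043,-0.008],[0.004,-0.001,-0.035],1]
    - [[0.008,0.044,-0.01],[0.003,-0.001,-0.035],1]

```text
clock: 3.43
eef_pos: [0.534, -0.0344, 0.3193]
tool_rot: [0.232, 0.914, -0.332, -0.01]
ft_force: [-0.3, -0.4, 0.5]
grip_width: 0.0854
grasp_force: 0.0
```

Run:
```python
from plan import *
err(gp(.21)); plan([gp(.21),gp(.055)],1)
```

```text
t 3.4333 tool-frame err mm [ 2.  17.5 -4. ] rot deg [  1.13  -0.37 -12.82] F [-0.3 -0.4  0.5] grip 0.0854 0.0 q [ 0.23  0.52  0.42  1.85 -0.58  0.84]
[[[0.005,0.044,-0.01],[0.003,-0.001,-0.036],1],[[0,0.044,-0.011],[0.003,-0.001,-0.035],1],[[0,0,0.155],[0,0,0],1],[[0,0,0.155],[0,0,0],1],[[0,-0.001,0.155],[0,0,0],1],[[0,0,0.155],[0,0,0],1],[[0,0,0.155],[0,0,0],1],[[0,0,0],[0,0,0],1]]
end [ 0.5134 -0.1153  0.1928] [ 0.1278  0.9311 -0.3385 -0.0463]
```

>>> apply_moves:
  steps:
    - [[0.005,0.044,-0.01],[0.003,-0.001,-0.036],1]
    - [[0,0.044,-0.011],[0.003,-0.001,-0.035],1]
    - [[0,0,0.155],[0,0,0],1]
    - [[0,0,0.155],[0,0,0],1]
    - [[0,-0.001,0.155],[0,0,0],1]
    - [[0,0,0.155],[0,0,0],1]
    - [[0,0,0.155],[0,0,0],1]
    - [[0,0,0],[0,0,0],1]

```text
clock: 4.1
eef_pos: [0.509, -0.1184, 0.1889]
tool_rot: [0.131, 0.93, -0.339, -0.05]
ft_force: [-1.0, 0.4, -1.2]
grip_width: 0.0853
grasp_force: 0.0
```

Run:
```python
from plan import *
err(gp(.055)); plan([gp(-.018)+(.016,)],1)
n="side"
p,d=camera(n); c=cv2.resize(p[100:300,230:420,::-1],None,fx=3,fy=3,interpolation=cv2.INTER_CUBIC); cv2.imwrite("pics/pre.png",np.clip(c*2.,0,255))
```

```text
t 4.1 tool-frame err mm [-3.3  0.7 -5.7] rot deg [-0.09 -0.51 -0.2 ] F [-1.   0.4 -1.2] grip 0.0853 0.0 q [ 0.1   0.51  0.05  1.42 -0.64  0.49]
[[[-0.004,0.001,0.067],[0,-0.001,0],1],[[-0.004,0.001,0.068],[0,0,0],1],[[-0.003,0,0.067],[0,-0.001,-0.001],1],[[-0.004,0.001,0.067],[0,0,0],1],[[-0.004,0.001,0.068],[-0.001,-0.001,0],1],[[0,0,0],[0,0,0],1],[[0,0,0],[0,0,0],1],[[0,0,0],[0,0,0],1]]
end [ 0.5009 -0.1606  0.1368] [ 0.1276  0.9313 -0.3382 -0.046 ][ WARN:0@1.210] global loadsave.cpp:1063 imwrite_ Unsupported depth image for selected encoder is fallbacked to CV_8U.
```

View pics/pre.png

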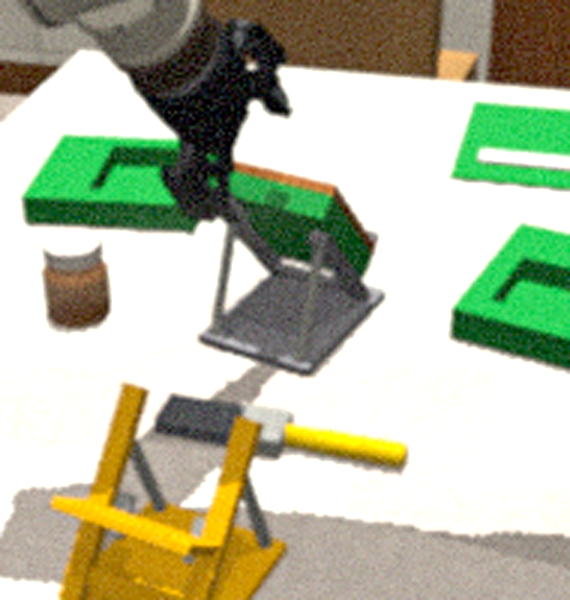

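Run:
```python
from plan import *
f,cx,cy,R,t=cal("side")
def pr(P): q=R@P+t; return ((np.array([q[0]/q[2]*f+cx,q[1]/q[2]*f+cy])-[230,100])*3).round()
o=bot.get_obs(); p=np.array(o["eef_pos"]); r=Ro.from_quat(o["tool_rot"]).as_matrix()
print("tcp",pr(p),"tip+",pr(p+r@[0,.05,.004]),"tip-",pr(p+r@[0,-.05,.004]))
for y in(-.055,.055):
  for z in(-.016,.016): print(y,z,pr(G@[GX,GY+y,GZ+z]))
```

```text
tcp [251. 158.] tip+ [228. 216.] tip- [276. 106.]
-0.055 -0.016 [206. 191.]
-0.055 0.016 [221. 157.]
0.055 -0.016 [322. 220.]
0.055 0.016 [336. 185.]
```

>>> apply_moves:
  steps:
    - [[-0.004,0.001,0.067],[0,-0.001,0],1]
    - [[-0.004,0.001,0.068],[0,0,0],1]
    - [[-0.003,0,0.067],[0,-0.001,-0.001],1]
    - [[-0.004,0.001,0.067],[0,0,0],1]
    - [[-0.004,0.001,0.068],[-0.001,-0.001,0],1]
    - [[0,0,0],[0,0,0],1]
    - [[0,0,0],[0,0,0],1]
    - [[0,0,0],[0,0,0],1]

```text
clock: 4.82
eef_pos: [0.507, -0.1575, 0.1427]
tool_rot: [0.128, 0.932, -0.337, -0.04]
ft_force: [0.3, -0.1, 0.5]
grip_width: 0.0852
grasp_force: 0.0
```

Run:
```python
from plan import *
err(gp(-.018))
```

```text
t 4.8167 tool-frame err mm [5.3 0.3 7.4] rot deg [ 0.28  0.68 -0.24] F [ 0.3 -0.1  0.5] grip 0.0852 0.0 q [ 0.04  0.52 -0.06  1.23 -0.66  0.39]
```

>>> apply_moves:
  steps:
    - [[0,0,0],[0,0,0],1]
    - [[0,0,0],[0,0,0],1]
    - [[0,0,0],[0,0,0],1]
    - [[0,0,0],[0,0,0],1]
    - [[0,0,0],[0,0,0],1]
    - [[0,0,0],[0,0,0],1]
    - [[0,0,0],[0,0,0],1]
    - [[0,0,0],[0,0,0],1]

```text
clock: 5.48
eef_pos: [0.5058, -0.1584, 0.1417]
tool_rot: [0.128, 0.932, -0.338, -0.041]
ft_force: [-0.0, 0.4, 0.2]
grip_width: 0.0856
grasp_force: 0.0
```

Run:
```python
from plan import *
err(gp(-.018)); print(bot.get_obs()["joint_vel"].round(3))
plan([gp(-.018)],1)
```

```text
t 5.4833 tool-frame err mm [4.3 0.5 5.9] rot deg [ 0.23  0.56 -0.21] F [-0.   0.4  0.2] grip 0.0856 0.0 q [ 0.03  0.52 -0.06  1.22 -0.66  0.39]
[-0.    -0.     0.001  0.001 -0.002  0.   ]
[[[0.022,0.002,0.029],[0.001,0.003,-0.001],1],[[0,0,0],[0,0,0],1],[[0,0,0],[0,0,0],1],[[0,0,0],[0,0,0],1],[[0,0,0],[0,0,0],1],[[0,0,0],[0,0,0],1],[[0,0,0],[0,0,0],1],[[0,0,0],[0,0,0],1]]
end [ 0.5007 -0.1605  0.1369] [ 0.1277  0.9311 -0.3384 -0.0461]
```

>>> apply_moves:
  steps:
    - [[0.011,0.001,0.014],[0.001,0.002,-0.001],1]
    - [[0.011,0.001,0.015],[0,0.001,0],1]
    - [[0,0,0],[0,0,0],1]
    - [[0,0,0],[0,0,0],1]
    - [[0,0,0],[0,0,0],1]
    - [[0,0,0],[0,0,0],1]
    - [[0,0,0],[0,0,0],1]
    - [[0,0,0],[0,0,0],1]

```text
clock: 6.15
eef_pos: [0.5008, -0.1604, 0.137]
tool_rot: [0.128, 0.931, -0.338, -0.046]
ft_force: [-0.2, 0.0, -0.5]
grip_width: 0.0858
grasp_force: 0.0
```

Run:
```python
from plan import *
err(gp(-.018))
```

```text
t 6.15 tool-frame err mm [0.  0.1 0.2] rot deg [ 0.06  0.03 -0.03] F [-0.2  0.  -0.5] grip 0.0858 0.0 q [ 0.03  0.52 -0.07  1.22 -0.66  0.39]
```

>>> apply_moves:
  steps:
    - [[0,0,0],[0,0,0],0.42]
    - [[0,0,0],[0,0,0],0.42]
    - [[0,0,0],[0,0,0],0.42]
    - [[0,0,0],[0,0,0],0.42]
    - [[0,0,0],[0,0,0],0.42]
    - [[0,0,0],[0,0,0],0.42]
    - [[0,0,0],[0,0,0],0.42]
    - [[0,0,0],[0,0,0],0.42]

```text
clock: 6.82
eef_pos: [0.5007, -0.1604, 0.137]
tool_rot: [0.128, 0.931, -0.338, -0.046]
ft_force: [0.6, 0.9, -0.0]
grip_width: 0.0359
grasp_force: 0.0
```

>>> apply_moves:
  steps:
    - [[0,0,0],[0,0,0],0.38]
    - [[0,0,0],[0,0,0],0.36]
    - [[0,0,0],[0,0,0],0.33]
    - [[0,0,0],[0,0,0],0.3]
    - [[0,0,0],[0,0,0],0.2]
    - [[0,0,0],[0,0,0],0]
    - [[0,0,0],[0,0,0],0]
    - [[0,0,0],[0,0,0],0]

```text
clock: 7.48
eef_pos: [0.5007, -0.1608, 0.1375]
tool_rot: [0.128, 0.931, -0.339, -0.046]
ft_force: [-2.0, 0.6, 4.9]
grip_width: 0.0315
grasp_force: 59.9
```

Run:
```python
from plan import *
err(gp(-.018))
# lift: out of easel along Z 30mm and X up
```

```text
t 7.4833 tool-frame err mm [-0.   0.7  0.4] rot deg [-0.    0.05 -0.05] F [-2.   0.6  4.9] grip 0.0315 59.9 q [ 0.03  0.52 -0.07  1.22 -0.66  0.39]
```

Run:
```python
from plan import *
st=gp(-.018)
V=Slerp([0,1],Ro.concatenate([gp(0)[1],yp(0)[1]]))([.5])[0]
print(yp(.08,.03)[0])
plan([gp(-.008,.003)+(.005,),gp(.02,.012)+(.012,),gp(.07,.03)+(.02,),(np.array([.49,-.02,.34]),V,.022),yp(.08,.025)+(.022,)],0,wmax=4.5,start=st)
```

```text
[0.47692464 0.08602688 0.25760679]
[[[0,-0.005,-0.017],[0,0,0],0],[[0,-0.005,-0.016],[0,0,0],0],[[0,-0.005,-0.017],[0,0,0],0],[[0,-0.015,-0.047],[0,0,0],0],[[0,-0.015,-0.046],[0,0,0],0],[[0,-0.015,-0.047],[0,0,0],0],[[0,-0.03,-0.083],[0,0,0],0],[[0,-0.03,-0.084],[0,0,0],0]]
[[[0,-0.03,-0.083],[0,0,0],0],[[0.027,0,-0.085],[-0.025,0,-0.001],0],[[0.027,0.008,-0.084],[-0.024,0,-0.001],0],[[0.026,0.013,-0.084],[-0.025,0,-0.001],0],[[0.027,0.021,-0.083],[-0.025,0,-0.001],0],[[0.026,0.026,-0.08],[-0.024,0,-0.001],0],[[0.027,0.033,-0.079],[-0.025,0,-0.001],0],[[0.026,0.039,-0.075],[-0.025,0,-0.001],0]]
[[[0.027,0.045,-0.072],[-0.024,0,-0.001],0],[[0.026,0.05,-0.069],[-0.025,0,-0.001],0],[[0.021,0.053,0.048],[-0.025,0,-0.001],0],[[0.021,0.05,0.052],[-0.024,0,-0.001],0],[[0.02,0.045,0.055],[-0.025,0,-0.001],0],[[0.021,0.041,0.059],[-0.025,0,-0.001],0],[[0.02,0.037,0.061],[-0.025,0,-0.001],0],[[0.02,0.031,0.065],[-0.024,0,-0.001],0]]
[[[0.02,0.027,0.066],[-0.025,0,-0.001],0],[[0.02,0.021,0.069],[-0.025,0,-0.001],0],[[0.02,0.016,0.07],[-0.024,0,-0.002],0],[[0,0,0],[0,0,0],0],[[0,0,0],[0,0,0],0],[[0,0,0],[0,0,0],0],[[0,0,0],[0,0,0],0],[[0,0,0],[0,0,0],0]]
end [0.4761 0.0823 0.2544] [0.1018 0.9343 0.3394 0.038 ]
```

>>> apply_moves:
  steps:
    - [[0,-0.005,-0.017],[0,0,0],0]
    - [[0,-0.005,-0.016],[0,0,0],0]
    - [[0,-0.005,-0.017],[0,0,0],0]
    - [[0,-0.015,-0.047],[0,0,0],0]
    - [[0,-0.015,-0.046],[0,0,0],0]
    - [[0,-0.015,-0.047],[0,0,0],0]
    - [[0,-0.03,-0.083],[0,0,0],0]
    - [[0,-0.03,-0.084],[0,0,0],0]

```text
clock: 8.15
eef_pos: [0.5076, -0.1329, 0.2063]
tool_rot: [0.127, 0.932, -0.337, -0.047]
ft_force: [0.4, 0.1, -4.1]
grip_width: 0.0313
grasp_force: 60.1
```

>>> apply_moves:
  steps:
    - [[0,-0.03,-0.083],[0,0,0],0]
    - [[0.027,0,-0.085],[-0.025,0,-0.001],0]
    - [[0.027,0.008,-0.084],[-0.024,0,-0.001],0]
    - [[0.026,0.013,-0.084],[-0.025,0,-0.001],0]
    - [[0.027,0.021,-0.083],[-0.025,0,-0.001],0]
    - [[0.026,0.026,-0.08],[-0.024,0,-0.001],0]
    - [[0.027,0.033,-0.079],[-0.025,0,-0.001],0]
    - [[0.026,0.039,-0.075],[-0.025,0,-0.001],0]

```text
clock: 8.82
eef_pos: [0.494, -0.0427, 0.3149]
tool_rot: [0.125, 0.989, -0.073, -0.014]
ft_force: [-0.9, -0.8, -4.9]
grip_width: 0.0312
grasp_force: 60.5
```

Run:
```python
from plan import *
err(yp(.08,.025))
p,d=camera("side"); c=cv2.resize(p[60:320,200:440,::-1],None,fx=2,fy=2,interpolation=cv2.INTER_CUBIC); cv2.imwrite("pics/mid.png",np.clip(c*2.,0,255).astype(np.uint8))
```

```text
t 8.8167 tool-frame err mm [ 47.8 124.4  42.9] rot deg [-4.852e+01  1.000e-02 -2.020e+00] F [-0.9 -0.8 -4.9] grip 0.0312 60.5 q [-0.    0.25  0.18  1.55 -0.14  0.25]
```

View pics/mid.png

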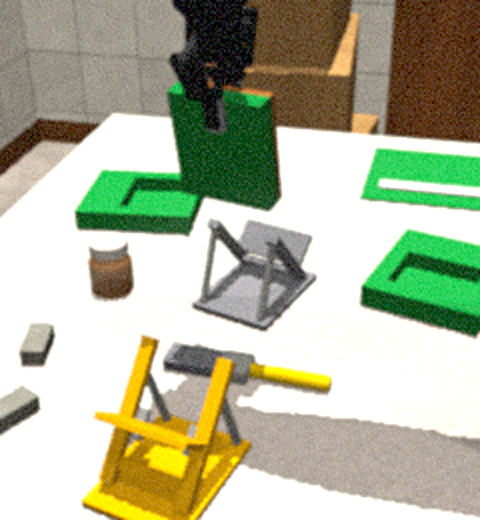

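The pair hangs upright and flush in the gripper at about (225,145). The grey easel is empty and nothing else has moved. I'll continue the turn.

>>> apply_moves:
  steps:
    - [[0.027,0.045,-0.072],[-0.024,0,-0.001],0]
    - [[0.026,0.05,-0.069],[-0.025,0,-0.001],0]
    - [[0.021,0.053,0.048],[-0.025,0,-0.001],0]
    - [[0.021,0.05,0.052],[-0.024,0,-0.001],0]
    - [[0.02,0.045,0.055],[-0.025,0,-0.001],0]
    - [[0.021,0.041,0.059],[-0.025,0,-0.001],0]
    - [[0.02,0.037,0.061],[-0.025,0,-0.001],0]
    - [[0.02,0.031,0.065],[-0.024,0,-0.001],0]

```text
clock: 9.53
eef_pos: [0.4798, 0.0482, 0.2816]
tool_rot: [0.111, 0.967, 0.23, 0.023]
ft_force: [0.7, 0.7, -5.2]
grip_width: 0.0311
grasp_force: 61.3
```

>>> apply_moves:
  steps:
    - [[0.02,0.027,0.066],[-0.025,0,-0.001],0]
    - [[0.02,0.021,0.069],[-0.025,0,-0.001],0]
    - [[0.02,0.016,0.07],[-0.024,0,-0.002],0]
    - [[0,0,0],[0,0,0],0]
    - [[0,0,0],[0,0,0],0]
    - [[0,0,0],[0,0,0],0]
    - [[0,0,0],[0,0,0],0]
    - [[0,0,0],[0,0,0],0]

```text
clock: 10.2
eef_pos: [0.4769, 0.0821, 0.2558]
tool_rot: [0.101, 0.934, 0.339, 0.04]
ft_force: [0.6, 0.3, -3.5]
grip_width: 0.0309
grasp_force: 61.7
```

```bash
cat > look.py <<'E'
from plan import *
# pose of the held pair in the yellow frame, from the clouds
def pair():
    for n in("side","top"):
        p,d=camera(n);W=cloud(n,d);h=cv2.cvtColor(p,cv2.COLOR_RGB2HSV).astype(int)
        cv2.imwrite("pics/last_%s.png"%n,p[:,:,::-1])
        L=W@Yf; near=(abs(L[...,0]-.0)<.25)&(abs(L[...,1]-YYc)<.09)&(L[...,2]>.255)&(L[...,2]<.36)&(W[...,2]>.05)
        for nm,m in(("green",(h[...,0]>45)&(h[...,0]<80)&(h[...,1]>100)),("brown",(h[...,0]<13)&(h[...,1]>90))):
            q=L[m&near]
            if len(q)<60: continue
            print(n,nm,len(q),"X",np.percentile(q[:,0],[1,50,99]).round(4),"Y-c",(np.percentile(q[:,1],[1,99])-YYc).round(4),"Z",np.percentile(q[:,2],[2,50,98]).round(4))
            f=q[abs(q[:,2]-np.percentile(q[:,2],80))<.006]
            if nm=="green" and len(f)>100:
                k=np.linalg.lstsq(np.c_[f[:,:2]-f[:,:2].mean(0),np.ones(len(f))],f[:,2],rcond=None)[0];print("   back face: Z",k[2].round(4),"tilt deg",np.degrees(k[:2]).round(2), "x,y mean",f[:,:2].mean(0).round(3))
E
python3 - <<'E'
from look import *
err(yp(.08,.025)); pair()
E
```

```text
t 10.2 tool-frame err mm [ 0.9 -0.9  1.1] rot deg [-0.08  0.2   0.24] F [ 0.6  0.3 -3.5] grip 0.0309 61.7 q [-0.22  0.17 -0.24  1.15  0.7  -0.  ]
side green 3801 X [-0.026   0.0338  0.1965] Y-c [-0.0527  0.0555] Z [0.2998 0.3205 0.3337]
   back face: Z 0.3206 tilt deg [0.18 0.12] x,y mean [0.032 0.447]
side brown 133 X [0.0234 0.188  0.2495] Y-c [-0.0522  0.0296] Z [0.2692 0.3272 0.3555]
top green 1638 X [-0.0231  0.0521  0.2244] Y-c [-0.0501  0.0541] Z [0.3004 0.3198 0.3375]
   back face: Z 0.3199 tilt deg [-0.13  0.12] x,y mean [0.039 0.449]
top brown 77 X [0.0924 0.0962 0.2497] Y-c [-0.0496  0.0523] Z [0.2892 0.2931 0.3414]
```

Run:
```python
from plan import *
plan([yp(.03,.008)+(.012,),yp(-.002,.003)+(.008,),yp(-.008,.002)+(.003,)],0)
```

```text
[[[0.001,-0.018,0.051],[0,0,0],0],[[0,-0.017,0.051],[0,0,0],0],[[0.001,-0.018,0.051],[0,0.001,0.001],0],[[0.001,-0.018,0.05],[0,0,0],0],[[0,-0.017,0.051],[0,0,0],0],[[0,-0.005,0.032],[0,0,0],0],[[0,-0.005,0.032],[0,0,0],0],[[0,-0.005,0.032],[0,0,0],0]]
[[[0,-0.005,0.032],[0,0,0],0],[[0,-0.005,0.032],[0,0,0],0],[[0,-0.002,0.01],[0,0,0],0],[[0,-0.001,0.01],[0,0,0],0],[[0,-0.002,0.01],[0,0,0],0],[[0,0,0],[0,0,0],0],[[0,0,0],[0,0,0],0],[[0,0,0],[0,0,0],0]]
end [0.4845 0.1203 0.1723] [0.1021 0.9343 0.3395 0.0372]
```

>>> apply_moves:
  steps:
    - [[0.001,-0.018,0.051],[0,0,0],0]
    - [[0,-0.017,0.051],[0,0,0],0]
    - [[0.001,-0.018,0.051],[0,0.001,0.001],0]
    - [[0.001,-0.018,0.05],[0,0,0],0]
    - [[0,-0.017,0.051],[0,0,0],0]
    - [[0,-0.005,0.032],[0,0,0],0]
    - [[0,-0.005,0.032],[0,0,0],0]
    - [[0,-0.005,0.032],[0,0,0],0]

```text
clock: 10.97
eef_pos: [0.4821, 0.1111, 0.1879]
tool_rot: [0.102, 0.934, 0.34, 0.037]
ft_force: [1.2, 0.4, -4.5]
grip_width: 0.0311
grasp_force: 61.9
```

>>> apply_moves:
  steps:
    - [[0,-0.005,0.032],[0,0,0],0]
    - [[0,-0.005,0.032],[0,0,0],0]
    - [[0,-0.002,0.01],[0,0,0],0]
    - [[0,-0.001,0.01],[0,0,0],0]
    - [[0,-0.002,0.01],[0,0,0],0]
    - [[0,0,0],[0,0,0],0]
    - [[0,0,0],[0,0,0],0]
    - [[0,0,0],[0,0,0],0]

```text
clock: 11.63
eef_pos: [0.484, 0.1203, 0.1717]
tool_rot: [0.103, 0.934, 0.34, 0.037]
ft_force: [-0.9, 0.2, -4.3]
grip_width: 0.031
grasp_force: 61.8
```

Run:
```python
from look import *
err(yp(-.008,.002)); pair()
c=cv2.resize(cv2.imread("pics/last_side.png")[100:330,210:360],None,fx=2.6,fy=2.6,interpolation=cv2.INTER_CUBIC); cv2.imwrite("pics/near.png",np.clip(c*2.,0,255).astype(np.uint8))
```

```text
t 11.6333 tool-frame err mm [-0.5  0.4 -0.3] rot deg [-0.   -0.05 -0.06] F [-0.9  0.2 -4.3] grip 0.031 61.8 q [-0.13  0.25 -0.39  0.86  0.7   0.11]
side green 3631 X [-0.1156 -0.0564  0.1066] Y-c [-0.0542  0.0523] Z [0.2778 0.2963 0.3091]
   back face: Z 0.2964 tilt deg [ 0.05 -0.03] x,y mean [-0.057  0.444]
side brown 137 X [-0.0689  0.1636  0.2193] Y-c [-0.0538  0.0236] Z [0.2633 0.304  0.3332]
top green 1353 X [-0.1109 -0.0355  0.1271] Y-c [-0.0512  0.0525] Z [0.2764 0.2957 0.3175]
   back face: Z 0.2957 tilt deg [-0.04 -0.24] x,y mean [-0.05   0.448]
top brown 96 X [0.0033 0.1269 0.1867] Y-c [-0.0489  0.0532] Z [0.2654 0.3065 0.3284]
```

View pics/near.png

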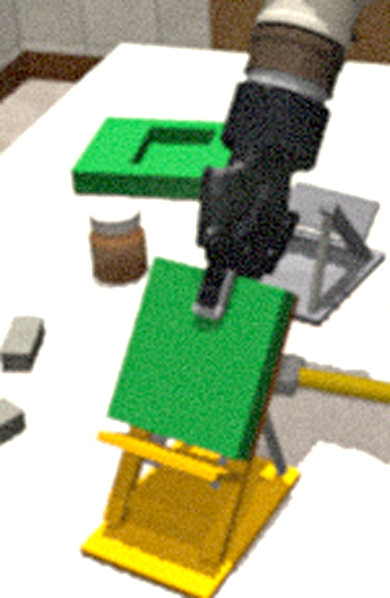

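The pair hangs just above the yellow ledge, green mould outwards and board against the rails. The mould's lower edge runs from (110,415) to (250,458). Now I'll lower it slowly and feel for the ledge.

>>> apply_moves:
  steps:
    - [[0,-0.002,0.005],[0,0,0],0]
    - [[0,-0.001,0.005],[0,0,0],0]
    - [[0,-0.001,0.005],[0,0,0],0]
    - [[0,0,0.005],[0,0,0],0]
    - [[0,0,0.005],[0,0,0],0]
    - [[0,0,0.004],[0,0,0],0]
    - [[0,0,0.003],[0,0,0],0]
    - [[0,0,0],[0,0,0],0]

```text
clock: 12.4
eef_pos: [0.4845, 0.124, 0.166]
tool_rot: [0.103, 0.934, 0.34, 0.036]
ft_force: [-0.2, 0.3, -3.4]
grip_width: 0.0314
grasp_force: 61.8
```

```bash
cat >> plan.py <<'E'
def feel():
    o=bot.get_obs(); F=np.array(o["ft_force"])-[0,0,-4.3]
    print("contact F in yellow frame (upslope, lateral, out)",(Yf.T@F).round(1)); err(yp(-.018))
E
python3 -c "from plan import *; feel()"
```

```text
contact F in yellow frame (upslope, lateral, out) [ 0.6 -0.2  0.8]
t 12.4 tool-frame err mm [-0.8 -0.7  2.9] rot deg [-0.   -0.09 -0.07] F [-0.2  0.3 -3.4] grip 0.0314 61.8 q [-0.12  0.26 -0.4   0.84  0.69  0.12]
```

>>> apply_moves:
  steps:
    - [[0,0,0.002],[0,0,0],0]
    - [[0,0,0.002],[0,0,0],0]
    - [[0,0,0.002],[0,0,0],0]
    - [[0,0,0.002],[0,0,0],0]
    - [[0,0,0.002],[0,0,0],0]
    - [[0,0,0],[0,0,0],0]
    - [[0,0,0],[0,0,0],0]
    - [[0,0,0],[0,0,0],0]

```text
clock: 13.07
eef_pos: [0.4848, 0.1251, 0.1646]
tool_rot: [0.103, 0.934, 0.34, 0.036]
ft_force: [0.1, -0.3, -4.9]
grip_width: 0.0312
grasp_force: 61.8
```

```bash
python3 -c "from plan import *; feel()"
```

```text
contact F in yellow frame (upslope, lateral, out) [-0.3  0.1 -0.5]
t 13.0667 tool-frame err mm [-0.8 -0.7  1.1] rot deg [-0.01 -0.08 -0.07] F [ 0.1 -0.3 -4.9] grip 0.0312 61.8 q [-0.12  0.26 -0.4   0.84  0.69  0.12]
```

Still free. Continuing in 0.2 mm steps.

>>> apply_moves:
  steps:
    - [[0,0,0.002],[0,0,0],0]
    - [[0,0,0.001],[0,0,0],0]
    - [[0,0,0.001],[0,0,0],0]
    - [[0,0,0.001],[0,0,0],0]
    - [[0,0,0.001],[0,0,0],0]
    - [[0,0,0],[0,0,0],0]
    - [[0,0,0],[0,0,0],0]
    - [[0,0,0],[0,0,0],0]

```text
clock: 13.73
eef_pos: [0.4849, 0.1255, 0.1642]
tool_rot: [0.103, 0.934, 0.34, 0.037]
ft_force: [-5.1, -4.3, 2.5]
grip_width: 0.0311
grasp_force: 62.9
```

```bash
python3 -c "from plan import *; feel()"
```

```text
contact F in yellow frame (upslope, lateral, out) [ 8.6 -4.1  0.3]
t 13.7333 tool-frame err mm [-0.8 -0.8  0.6] rot deg [-0.01 -0.04 -0.1 ] F [-5.1 -4.3  2.5] grip 0.0311 62.9 q [-0.12  0.26 -0.4   0.83  0.69  0.13]
```

Ledge contact at 8.6 N. Now I'll press it gently against the rails.

>>> apply_moves:
  steps:
    - [[0,-0.001,0],[0,0,0],0]
    - [[0,-0.001,0],[0,0,0],0]
    - [[0,-0.001,0],[0,0,0],0]
    - [[0,-0.001,0],[0,0,0],0]
    - [[0,0,0],[0,0,0],0]
    - [[0,0,0],[0,0,0],0]
    - [[0,0,0],[0,0,0],0]
    - [[0,0,0],[0,0,0],0]

```text
clock: 14.4
eef_pos: [0.4849, 0.1253, 0.1641]
tool_rot: [0.103, 0.934, 0.341, 0.037]
ft_force: [-4.1, -3.2, 1.7]
grip_width: 0.0312
grasp_force: 62.9
```

```bash
python3 -c "from plan import *; feel(); print(bot.get_obs()['ft_torque'].round(2))"
```

```text
contact F in yellow frame (upslope, lateral, out) [ 7.2 -3.3  0.8]
t 14.4 tool-frame err mm [-0.8 -0.6  0.6] rot deg [ 0.07 -0.05 -0.07] F [-4.1 -3.2  1.7] grip 0.0312 62.9 q [-0.12  0.26 -0.4   0.83  0.7   0.13]
[-0.98  0.68  0.42]
```

>>> apply_moves:
  steps:
    - [[0,-0.002,0],[0,0,0],0]
    - [[0,-0.001,0],[0,0,0],0]
    - [[0,-0.001,0],[0,0,0],0]
    - [[0,-0.001,0],[0,0,0],0]
    - [[0,0,0],[0,0,0],0]
    - [[0,0,0],[0,0,0],0]
    - [[0,0,0],[0,0,0],0]
    - [[0,0,0],[0,0,0],0]

```text
clock: 15.07
eef_pos: [0.4848, 0.1251, 0.1639]
tool_rot: [0.102, 0.934, 0.341, 0.037]
ft_force: [-5.5, -1.9, 4.9]
grip_width: 0.0312
grasp_force: 63.0
```

Run:
```python
from look import *
feel(); print(bot.get_obs()['ft_torque'].round(2)); pair()
```

```text
contact F in yellow frame (upslope, lateral, out) [ 9.1 -4.9  3.6]
t 15.0667 tool-frame err mm [-0.8 -0.3  0.6] rot deg [ 0.16 -0.05 -0.02] F [-5.5 -1.9  4.9] grip 0.0312 63.0 q [-0.12  0.26 -0.4   0.83  0.7   0.12]
[-0.5   0.68  0.58]
side green 3613 X [-0.1242 -0.0654  0.1038] Y-c [-0.0545  0.0523] Z [0.2781 0.2951 0.3071]
   back face: Z 0.2952 tilt deg [ 0.03 -0.06] x,y mean [-0.066  0.444]
side brown 140 X [-0.1142  0.1551  0.2198] Y-c [-0.0542  0.0221] Z [0.2591 0.3041 0.3349]
top green 1344 X [-0.1204 -0.0447  0.1222] Y-c [-0.0517  0.0523] Z [0.2746 0.2946 0.3152]
   back face: Z 0.2946 tilt deg [-0.3  -0.28] x,y mean [-0.06   0.448]
top brown 106 X [-0.0061  0.1309  0.1773] Y-c [-0.0505  0.051 ] Z [0.263  0.3009 0.3143]
```

>>> apply_moves:
  steps:
    - [[0,-0.001,0],[0,0,0],0]
    - [[0,-0.001,0],[0,0,0],0]
    - [[0,-0.001,0],[0,0,0],0]
    - [[0,-0.001,0],[0,0,0],0]
    - [[0,0,0],[0,0,0],0]
    - [[0,0,0],[0,0,0],0]
    - [[0,0,0],[0,0,0],0]
    - [[0,0,0],[0,0,0],0]

```text
clock: 15.83
eef_pos: [0.4848, 0.1251, 0.1639]
tool_rot: [0.102, 0.933, 0.342, 0.037]
ft_force: [-4.3, -0.2, 5.2]
grip_width: 0.0315
grasp_force: 63.0
```

Run:
```python
from look import *
feel(); print(bot.get_obs()['ft_torque'].round(2))
```

```text
contact F in yellow frame (upslope, lateral, out) [ 8.  -4.2  5.3]
t 15.8333 tool-frame err mm [-0.7 -0.3  0.6] rot deg [ 0.25 -0.06  0.  ] F [-4.3 -0.2  5.2] grip 0.0315 63.0 q [-0.12  0.26 -0.4   0.83  0.7   0.12]
[-0.11  0.63  0.53]
```

The pair is seated, with the TCP no longer moving. Now I'll release gradually.

>>> apply_moves:
  steps:
    - [[0,0,0],[0,0,0],0.37]
    - [[0,0,0],[0,0,0],0.38]
    - [[0,0,0],[0,0,0],0.39]
    - [[0,0,0],[0,0,0],0.41]
    - [[0,0,0],[0,0,0],0.43]
    - [[0,0,0],[0,0,0],0.46]
    - [[0,0,0],[0,0,0],0.5]
    - [[0,0,0],[0,0,0],0.55]

```text
clock: 16.5
eef_pos: [0.4846, 0.1238, 0.1617]
tool_rot: [0.103, 0.934, 0.34, 0.036]
ft_force: [-0.7, -0.7, -0.1]
grip_width: 0.0468
grasp_force: 0.0
```

>>> apply_moves:
  steps:
    - [[0,0,0],[0,0,0],0.62]
    - [[0,0,0],[0,0,0],0.68]
    - [[0,0,0],[0,0,0],0.74]
    - [[0,0,0],[0,0,0],0.8]
    - [[0,0,0],[0,0,0],0.8]
    - [[0,0,0],[0,0,0],0.8]
    - [[0,0,0],[0,0,0],0.8]
    - [[0,0,0],[0,0,0],0.8]

```text
clock: 17.17
eef_pos: [0.4846, 0.1239, 0.162]
tool_rot: [0.103, 0.934, 0.34, 0.036]
ft_force: [-0.8, 0.4, 0.5]
grip_width: 0.0684
grasp_force: 0.0
```

Run:
```python
from look import *
feel(); pair()
c=cv2.resize(cv2.imread("pics/last_side.png")[100:330,210:360],None,fx=2.6,fy=2.6,interpolation=cv2.INTER_CUBIC); cv2.imwrite("pics/rel.png",np.clip(c*2.,0,255).astype(np.uint8))
```

```text
contact F in yellow frame (upslope, lateral, out) [ 3.5 -0.9  3.3]
t 17.1667 tool-frame err mm [-0.8  1.9 -0.1] rot deg [-0.01 -0.08 -0.07] F [-0.8  0.4  0.5] grip 0.0684 0.0 q [-0.13  0.26 -0.4   0.83  0.69  0.12]
side green 3629 X [-0.1244 -0.0654  0.0993] Y-c [-0.0545  0.0519] Z [0.2776 0.2951 0.3062]
   back face: Z 0.2952 tilt deg [0.11 0.03] x,y mean [-0.066  0.443]
side brown 131 X [-0.1011  0.1573  0.2446] Y-c [-0.0543  0.0204] Z [0.2632 0.3052 0.3392]
top green 1287 X [-0.1209 -0.0395  0.1267] Y-c [-0.0517  0.0521] Z [0.2748 0.2944 0.3394]
   back face: Z 0.2945 tilt deg [-0.15 -0.06] x,y mean [-0.059  0.447]
top brown 108 X [-0.0067  0.1299  0.1774] Y-c [-0.0499  0.0498] Z [0.2638 0.302  0.3381]
```

View pics/rel.png

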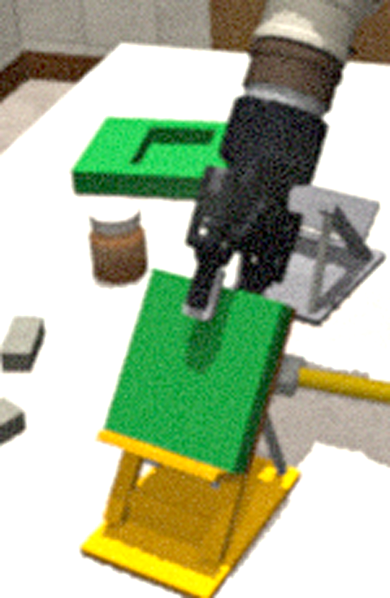

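Mould and board stand on the yellow ledge, and the fingers are clear on both sides. Retreating along the fingers.

>>> apply_moves:
  steps:
    - [[0,0.005,-0.02],[0,0,0],0.8]
    - [[0,0.004,-0.04],[0,0,0],0.8]
    - [[0,0,-0.06],[0,0,0],0.8]
    - [[0,0,-0.08],[0,0,0],0.8]
    - [[0,0,-0.1],[0,0,0],0.8]
    - [[0,0,-0.1],[0,0,0],0.8]
    - [[0,0,-0.1],[0,0,0],0.8]
    - [[0,0,-0.1],[0,0,0],0.8]

```text
clock: 17.93
eef_pos: [0.468, 0.0494, 0.2561]
tool_rot: [0.103, 0.934, 0.34, 0.036]
ft_force: [1.0, -0.1, 0.1]
grip_width: 0.0685
grasp_force: 0.0
```

>>> apply_moves:
  steps:
    - [[0,0,-0.06],[0,0,0],0.8]
    - [[0,0,-0.03],[0,0,0],0.8]
    - [[0,0,0],[0,0,0],0.8]
    - [[0,0,0],[0,0,0],0.8]
    - [[0,0,0],[0,0,0],0.8]
    - [[0,0,0],[0,0,0],0.8]
    - [[0,0,0],[0,0,0],0.8]
    - [[0,0,0],[0,0,0],0.8]

```text
clock: 18.6
eef_pos: [0.4656, 0.0391, 0.2684]
tool_rot: [0.102, 0.934, 0.34, 0.036]
ft_force: [0.0, -0.3, 0.9]
grip_width: 0.0683
grasp_force: 0.0
```

Run:
```python
from look import *
feel(); pair()
a,b=[cv2.imread(f"pics/last_{n}.png") for n in("side","top")]
c=np.hstack([cv2.resize(a[120:330,190:370],(450,525)),cv2.resize(b[100:270,180:280],(309,525))]); cv2.imwrite("pics/fin.png",np.clip(c*2.,0,255).astype(np.uint8))
```

```text
contact F in yellow frame (upslope, lateral, out) [4.2 0.1 3.1]
t 18.6 tool-frame err mm [-1.300e+00  1.000e-01  1.373e+02] rot deg [ 0.   -0.15 -0.07] F [ 0.  -0.3  0.9] grip 0.0683 0.0 q [-0.32  0.19 -0.19  1.28  0.69 -0.13]
side green 3812 X [-0.1244 -0.0622  0.2285] Y-c [-0.0545  0.0518] Z [0.2781 0.2951 0.3095]
   back face: Z 0.2952 tilt deg [ 0.04 -0.05] x,y mean [-0.063  0.444]
side brown 91 X [-0.1198  0.1915  0.2466] Y-c [-0.0549  0.027 ] Z [0.2564 0.2902 0.3461]
top green 1526 X [-0.1204 -0.0363  0.2401] Y-c [-0.0518  0.0518] Z [0.2747 0.2943 0.3115]
   back face: Z 0.2945 tilt deg [-0.15 -0.2 ] x,y mean [-0.055  0.447]
top brown 77 X [-0.0063 -0.0027  0.2478] Y-c [-0.0511  0.0499] Z [0.2631 0.2672 0.3395]
```

View pics/fin.png

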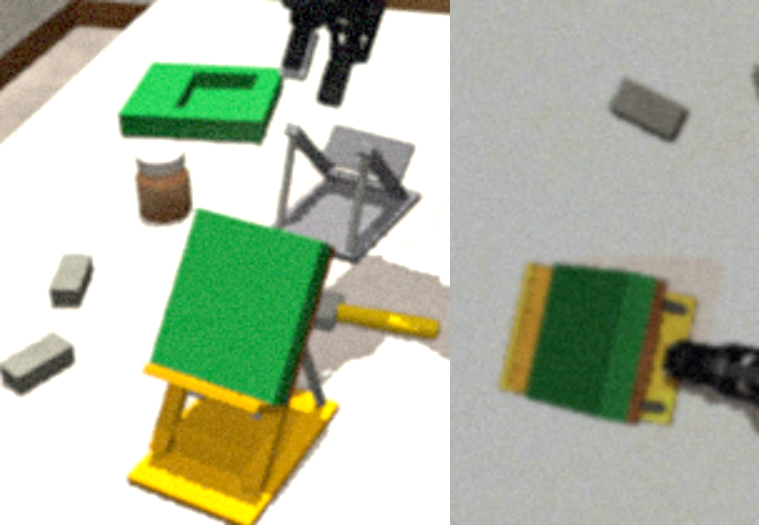

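The pair leans flush on the yellow easel, mould on top at side-crop pixel (245,310) with the board's brown edge showing underneath. The jar, brush and stones are where they were. Handing in.

```bash
python3 -c "from workcell import bot; print(bot.job_done())"
```

```text
the job is handed in; nothing more can be done
None
```

The pair was turned over and now leans on the yellow easel, board against the rails and mould on top, both standing on the ledge; the gripper is clear, the brush, jar and stones look unmoved, and the job was handed in at about 18.6 s (verdict not reported).

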